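Seat a round bar in a V-block brazing jig

ROBOT

A 7-joint arm with a two-finger parallel gripper is mounted at the origin on a cart in front of the work surface, level with it; the furniture and walls round the work are solid. World frame = base frame: x ahead of the robot, y to its left, z up, the work surface at z = 0. Lengths are in m, angles in rad, forces in N, time in s.
With the tool pointing down it reaches from about 0.425 to 0.95 m from the base axis. Payload 4.7 kg.
Tool frame: the origin (TCP) lies between the finger pads; the fingertips stand 17 mm ahead of it and the grasp point (between the pads) lies 2 mm behind it; z points along the fingers, y is the line along which they close (so a half turn about z gives the same grasp; the last joint's range is limited). The gripper opens to 87 mm and grips with 3 to 60 N. Pads are 19 mm wide; open, the fingers measure 117 mm over their backs; the gripper's body (75 mm by 190 mm) begins 51 mm behind the grasp point.
Start: joints at [1.154, 0.469, -0.049, 1.532, 0.024, 1.141, -0.082], TCP at [0.255, -0.625, 0.24] pointing down, gripper open.
Joint ranges: [-2.59, 2.59], [-0.33, 1.99], [-1.39, 1.29], [0.1, 2.45], [-1.04, 4.18], [0.21, 1.99], [-2.66, 2.66]. Speed limits (rad/s): [2.57, 2.57, 3.14, 3.14, 3.14, 3.14, 3.14].

INTERFACE

Orientations are given as a unit quaternion [w, x, y, z].
In Python, from station import env gives the robot as it stands.
- The arm moves only by the tool step_arm, never from a script. Its argument "moves" is text: rows parted by semicolons, each of 4 numbers parted by spaces: the shift along the world's x, y, z in units of 2.5 cm (1.0 is 2.5 cm), then the turn about the world's z in units of 0.15 rad (1.0 is 0.15 rad). In form: x y z turn; .... A call has exactly 10 rows; each row shifts and turns the commanded pose from where the row before left it; what a row does not reach is not made up. A row lasts 1/10 s, in which the tool goes at most 50 mm and 8.59 degrees, less where a joint would pass 70% of its speed; a pose out of reach is approached as far as the arm can. A call with a number of a shift or a turn outside -1 to 1 is refused whole. A call with a gripper value outside its range is refused whole. "gripper" is the closure, from 0 (fully open) to 1 (shut), set as the call begins (left out, the last holds). The fingers move at their own pace and stop on an object; "squeeze" is the grip in N (left out, the last holds). Time passes only in rows, so rows that do not move let the fingers close, or fill a call up. It gives the time, the measured TCP pose, the force, the opening and the grip force at its end, in the units of the state.
- env.sense(): the state, without advancing time (a new reading comes with each control period).
- env.read_camera(name): name is "side" or "top" or "wrist"; returns a dict with "img" (420x560x3 uint8, red, green, blue), "depth" (420x560 float32, m along the optical axis (not along the pixel's ray), 0 where there is no reading), "fx", "fy", "cx", "cy" (pixels), "cam_to_world" (4x4, takes a point from camera to world coordinates). Camera axes: x right, y up, looking along -z (the intrinsics and any distortion apply to the point x, -y, -z); pixel columns grow to the right and rows downward; lengths in m; the calibration is good to about 2 mm. A picture is of the moment at which its call begins.
- env.job_done(): hands the job in; it is judged then, once.
The state is a dict: "time_s": time; "joint_positions": joint angles; "qvel": joint speeds; "joint_torque": joint torques, N m; "ee_pos": TCP position; "tool_rot": TCP orientation; "ft_force": force on the tool from outside, world axes, zero at the start; "torque": the same for the moment, N m; "width": finger opening in m; "grasp_force": force on a finger pad.
Only numpy, scipy, OpenCV 4.12 (cv2) and the standard library are available. Lean on these libraries where they do the work, as an engineer would, in place of code of your own. Each camera call takes 0.05 s, during which the arm holds its last target. There are 200 camera calls.

TASK

Take the aluminium bar from its wooden rest and lay it in the jig's two V-supports, then push it lengthways under the spring shoe, sliding along the V, until its end is pressed firmly against the jig's back stop. Feel for the stop, whose setting is not known: press the bar on it with about 5 to 15 N beyond the drag of sliding, never ram it (25 N marks the bar), and do not push hard on the jig itself. Let go, leaving the bar home against the stop and both flanks, and leave the other things where they are.

Things in the scene. Friction and masses are not known exactly. Their poses are not given: they have to be found in the camera images.
- bar_centre (a point): Centre of the plain solid aluminium round bar, 30 mm diameter, 156 mm long, about 0.3 kg, both ends alike; x axis along the bar. At first it lies level in the notches of the wooden rest, its axis 40 mm above the hearth, free to grasp over 100 mm round the middle of the rest.
- rest: Fixed wooden rest that carries the bar at the start, 130 mm long (x) by 60 by 36 mm high: a base 8 mm thick and two notched end walls, each 10 mm thick, centred 58 mm either side of the middle. Origin: centre of its underside; x along the bar.
- jig: Fixed steel V-block jig. Origin: centre of its underside; x = direction in which the bar is pushed home, z up. Base plate x -79 to 101, 70 wide, 12 mm high. Front V x -74 to -56, rear V x 18 to 84, both 50 wide, 90 degree V, tops 59 mm high; the gap between is open down to the base, so the bar can be held there while laid in. Seated bar: axis at y = 0, z = 62 mm, parallel to x.
- groove_mouth (a point): Front edge of the rear V, on the axis of the seated bar (jig x 18, y 0, z 62 mm). Lay the bar in with its leading end 6 to 12 mm past this point (jig x 24 to 30 mm): there it lies by itself in both V-supports, short of the shoe, its trailing end standing out about 54 mm before the front V.
- shoe_entry (a point): Start of the sloping lead-in of the brass shoe (jig x 31, y 0, z 79.5 mm), guided by a bridge (x 44 to 60, 58 wide, 102 mm high). A spring presses the shoe down with about 3 N; its flat sole, x 46 to 58 mm, is 2.2 mm too low for the bar, which lifts it: this takes 5 to 13 N of push, then 4 to 9 N of steady drag (more if the fingers drag the end up or down).
- stop_range (a point): Middle of the adjusting range of the back stop, on the bar's axis (jig x 72, y 0, z 62 mm). The back stop (stop; origin on its face) is a rigid plate on a screw; its face lies up to 6 mm before or behind this point, differently each time. With the bar home its trailing end is at jig x -90 to -78 mm, still 4 to 16 mm out in front of the front V.
- angle: Bystander: a rusty angle-iron offcut, 110x30x30 mm, loose on the hearth; origin at the centre of its underside.
- block: Bystander: a ground steel block, 32x50x25 mm, loose on the hearth; origin at the centre of its underside.
- nut: Bystander: a steel hexagon nut, 35x30x16 mm, loose on the hearth; origin at the centre of its underside.
- chisel: Bystander: a blue cold chisel, 22x158x12 mm, loose on the hearth; origin at the centre of its underside.
- shard: Bystander: a broken piece of firebrick, 31x48x24 mm, loose on the hearth; origin at the centre of its underside.

How it is judged:
On the way, in this order (a step that is already met when the one before it is completed fails the run):
1. the bar lies in both V-supports of the jig (angle between the x axis of bar_centre and the x axis of jig, either way round below 0.025 rad and y of bar_centre in the frame of jig between -0.0015 and 0.0015 m and z of bar_centre in the frame of jig between 0.06 and 0.0635 m and x of bar_centre in the frame of jig above -0.063 m), for 0.2 s.
2. the bar, in the V, is pressed on the back stop with more than 3 N (angle between the x axis of bar_centre and the x axis of jig, either way round below 0.025 rad and y of bar_centre in the frame of jig between -0.0015 and 0.0015 m and z of bar_centre in the frame of jig between 0.06 and 0.0635 m and x of bar_centre in the frame of stop between -0.0795 and -0.0765 m and contact force between bar and stop above 3 N), for 0.2 s.
At the end, for the whole second after the job is handed in: The bar rests at standstill on both flanks of the V-supports (axis within 1.5 mm sideways, 2 mm in height and 0.025 rad of the groove) with its end within 1.5 mm of the back stop (angle between the x axis of bar_centre and the x axis of jig, either way round below 0.025 rad and y of bar_centre in the frame of jig between -0.0015 and 0.0015 m and z of bar_centre in the frame of jig between 0.06 and 0.0635 m and x of bar_centre in the frame of stop between -0.0795 and -0.0765 m and linear speed of bar below 0.01 m/s); the robot touches nothing.
It fails at once if the bar is pressed on the back stop with more than 25 N (contact force between bar and stop above 25 N).
It fails at once if the robot pushes on the jig itself with more than 25 N (contact force between the arm and jig above 25 N).
It fails at once if the bar is pressed into the jig with more than 60 N (contact force between bar and jig above 60 N).
It fails at once if a bystander is moved more than 3 cm (distance of any of angle, block, nut, chisel, shard from where it was at the start of the episode above 0.03 m).
It also fails if it takes over 72 s, if anything falls off the work surface, if the arm or the gripper's body presses on something with over 40 N, if the wrist force passes 120 N, or if a joint passes its speed limit or range.

## Working session

There is one attempt and no reset: what is moved stays moved. The work goes in short steps, Python scripts to look and compute and a tool call to move; the robot and the scene stay as the last step left them, time stands still between calls to the robot, and variables do not carry over. Pictures are saved under pics/ and viewed, at most 10 in all, crops included, and the job is handed in when it is done.

Besides the shell and the picture viewer there is one more tool, called after "Call:" as name(argument=value, ...) on one line, values as JSON. step_arm: Moves the arm, as the interface text tells. Its arguments: {"type":"object","properties":{"moves":{"type":"string"},"gripper":{"type":"number"},"squeeze":{"type":"number"}},"required":["moves"]}

```bash
mkdir -p pics; cat > h.py <<'E'
import numpy as np, cv2
from station import env
def cloud(c):
    d=c["depth"];v,u=np.indices(d.shape)
    P=np.stack([(u-c["cx"])/c["fx"]*d,-(v-c["cy"])/c["fy"]*d,-d],-1)
    T=np.array(c["cam_to_world"]);W=P@T[:3,:3].T+T[:3,3];W[d==0]=np.nan
    return W
E
python3 - <<'E'
from h import *
for n in("side","top"):
    c=env.read_camera(n);np.savez(n+".npz",**{k:c[k] for k in c});cv2.imwrite(f"pics/{n}0.png",c["img"][:,:,::-1])
    print(n,{k:c[k] for k in c if k not in("img","depth")})
print(env.sense())
E
```

```text
side {'fx': 427.25683682781965, 'fy': 427.25683682781965, 'cx': 270.96473436446206, 'cy': 209.05626620465486, 'cam_to_world': array([[-0.8468722 ,  0.36502641, -0.38673402,  0.15289473],
       [-0.53178126, -0.58677828,  0.61065533,  0.54885177],
       [-0.0040218 ,  0.72280493,  0.69104042,  0.70734503],
       [ 0.        ,  0.        ,  0.        ,  1.        ]])}
top {'fx': 393.40195264458384, 'fy': 393.40195264458384, 'cx': 275.5669579723803, 'cy': 209.86774068759982, 'cam_to_world': array([[ 0.01690723,  0.97569128, -0.21849639,  0.3234701 ],
       [-0.99983584,  0.01507444, -0.01005259, -0.01249476],
       [-0.00651452,  0.21863048,  0.97578598,  0.93316026],
       [ 0.        ,  0.        ,  0.        ,  1.        ]])}
{'time_s': 0.1, 'joint_positions': array([ 1.15406508,  0.46937745, -0.04860295,  1.5335652 ,  0.02410638,
        1.14098094, -0.08230313]), 'qvel': array([ 0.00092652, -0.00121073, -0.00102817, -0.00304472,  0.00028592,
       -0.0024916 ,  0.00089953]), 'joint_torque': array([ 5.13813229e-04, -5.09169567e+01, -8.12442368e-02, -2.36828846e+01,
       -6.14441419e-02,  3.44151724e-02,  6.25374082e-05]), 'ee_pos': array([ 0.25510005, -0.6243985 ,  0.23859705]), 'tool_rot': array([-8.49723639e-04,  9.81253416e-01,  1.92719931e-01, -1.98302901e-04]), 'ft_force': array([0.26322022, 0.2488368 , 0.38031358]), 'torque': array([-0.02120574, -0.0336339 ,  0.00431071]), 'grasp_force': 0.0, 'width': 0.08726443225098292}
```

View pics/top0.png

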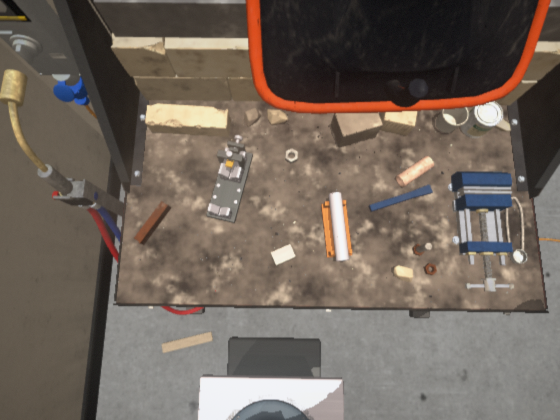

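View pics/side0.png

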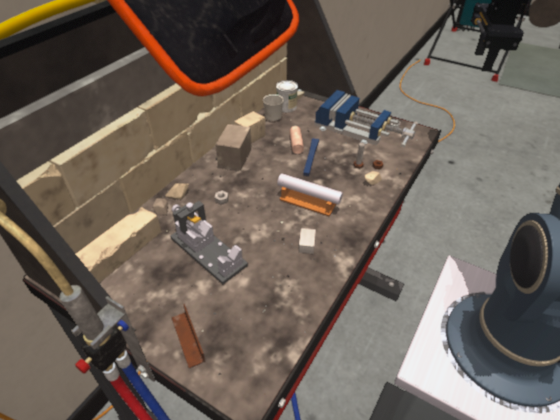

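Top view: the bar is at about (339,226) on its orange rest. The jig runs from (215,215) at the front up to (240,150) at the stop. Next I'll measure both from depth.

```bash
python3 - <<'E'
from h import *
C={n:dict(np.load(n+".npz")) for n in("top","side")}
W={n:cloud(C[n]) for n in C}
t=W["top"]
for p in [(339,226),(335,196),(341,256),(230,190),(218,211),(238,150),(291,155),(400,197)]: print(p,t[p[1],p[0]].round(4))
def near(n,c,r):
    P=W[n].reshape(-1,3);I=C[n]["img"].reshape(-1,3);m=np.hypot(P[:,0]-c[0],P[:,1]-c[1])<r
    return P[m],I[m].astype(int)
def fit(P):
    r=cv2.minAreaRect(P[:,:2].astype(np.float32)*1000);return np.round(r[0],1),np.round(r[1],1),round(r[2],2)
bc=t[226,339];jc=t[187,231]
for n in C:
    P,I=near(n,bc,.13)
    m=(P[:,2]>.043)&(P[:,2]<.075);Q=P[m];mu=Q.mean(0);w=np.linalg.svd(Q[:,:2]-Q[:,:2].mean(0),full_matrices=False)[2][0]
    print(n,"bar",len(Q),mu.round(4),np.degrees(np.arctan2(w[1],w[0])).round(2),fit(Q),"ztop",np.percentile(Q[:,2],[50,95]).round(4))
    m=(P[:,2]>.006)&(P[:,2]<.045)&(I[:,0]>I[:,2]*1.8);print(" rest",fit(P[m]),m.sum())
    P,I=near(n,jc,.15)
    for lo,hi in((.007,.016),(.007,.2),(.04,.2),(.09,.2)):
        m=(P[:,2]>lo)&(P[:,2]<hi);print(" jig",lo,hi,m.sum(),fit(P[m]) if m.sum()>5 else "")
    P,I=near(n,t[250,283],.2);m=np.abs(P[:,2])<.006;print(" table z",np.median(P[m][:,2]))
big=lambda im,s:cv2.resize(im,None,fx=s,fy=s,interpolation=cv2.INTER_CUBIC)
a=big(C["top"]["img"][125:230,190:270],5)[:, :,::-1];b=big(C["side"]["img"][195:290,160:255],4)[:,:,::-1]
o=np.zeros((525,780,3),np.uint8);o[:a.shape[0],:a.shape[1]]=a;o[:b.shape[0],400:400+b.shape[1]]=b[:,:380]
cv2.imwrite("pics/jig.png",o)
E
```

```text
(339, 226) [ 0.4851 -0.1479  0.054 ]
(335, 196) [ 0.555  -0.1398  0.0548]
(341, 256) [ 0.417  -0.1508  0.0556]
(230, 190) [0.5774 0.1085 0.0122]
(218, 211) [0.5181 0.1302 0.0429]
(238, 150) [0.6559 0.0856 0.0761]
(291, 155) [ 0.6745 -0.0392 -0.0011]
(400, 197) [ 0.5665 -0.303   0.0108]
top bar 866 [ 0.4858 -0.1467  0.0524] -174.38 (array([ 487.4, -147.9]), array([156.4,  29.4]), 5.65) ztop [0.0531 0.0568]
 rest (array([ 486.7, -148. ]), array([127.3,  60.2]), 5.8) 586
 jig 0.007 0.016 1052 (array([619. , 146.6]), array([151.7, 212.6]), 77.36)
 jig 0.007 0.2 2527 (array([616.7, 117.3]), array([233.9, 145.5]), 16.22)
 jig 0.04 0.2 1177 (array([620.6, 114.3]), array([228.6,  91.5]), 3.98)
 jig 0.09 0.2 208 (array([633.8, 101.2]), array([57.8, 16.7]), 77.55)
 table z 0.000717309715876302
side bar 606 [ 0.4829 -0.1414  0.0509] -174.24 (array([ 486.4, -145.4]), array([156.7,  32.3]), 6.6) ztop [0.0519 0.0556]
 rest (array([ 485.9, -137.9]), array([129.3,  46.4]), 5.95) 676
 jig 0.007 0.016 1118 (array([603.6, 109.9]), array([199.1, 208.4]), 67.76)
 jig 0.007 0.2 3305 (array([608.5, 113.1]), array([203.2, 216.2]), 63.62)
 jig 0.04 0.2 1529 (array([618.7, 116.5]), array([229.5,  88.2]), 3.52)
 jig 0.09 0.2 262 (array([633.2, 102.8]), array([59., 19.]), 77.61)
 table z -6.161000089432989e-06
```

View pics/jig.png

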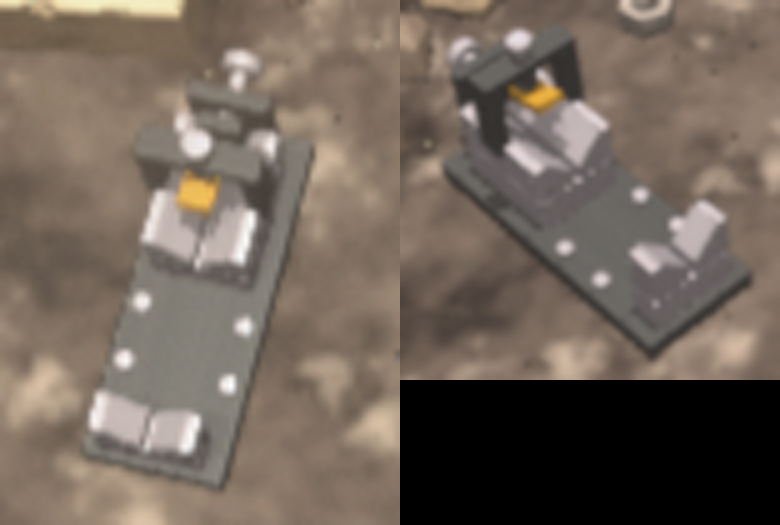

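The bridge centre is near (0.6335, 0.102) and jig yaw is about -12.5°. The bar centre is near (0.487, -0.147) with yaw about 5.8°. I'll move over the bar.

Call:
step_arm(moves="0.5 0.96 0 -0.19;0.5 0.96 0 -0.19;0.5 0.96 0 -0.19;0.5 0.96 0 -0.19;0.5 0.96 0 -0.19;0.5 0.96 0 -0.19;0.5 0.96 0 -0.19;0.5 0.96 0 -0.19;0.5 0.96 0 -0.19;0.5 0.96 0 -0.19", gripper=0)

```text
time_s: 1.1
ee_pos: [0.3805, -0.3836, 0.2392]
tool_rot: [-0.0, 0.999, 0.051, -0.0]
ft_force: [-0.0, -0.6, -0.2]
width: 0.0869
grasp_force: 0.0
```

Call:
step_arm(moves="0.5 0.96 -0.3 0;0.5 0.96 -0.3 0;0.5 0.96 -0.3 0;0.5 0.96 -0.3 0;0.5 0.96 -0.3 0;0.5 0.96 -0.3 0;0.5 0.96 -0.3 0;0.5 0.96 -0.3 0;0.5 0.96 -0.3 0;0.5 0.96 -0.3 0")

```text
time_s: 2.1
ee_pos: [0.5054, -0.1438, 0.164]
tool_rot: [-0.0, 0.999, 0.051, -0.0]
ft_force: [0.5, -0.6, -0.7]
width: 0.0871
grasp_force: 0.0
```

```bash
cat > jig.py <<'E'
from h import *
from scipy.optimize import least_squares
C={n:dict(np.load(n+".npz")) for n in("top","side")}
def model(x,y):
    z=np.full(x.shape,.012)
    v=((x>-.074)&(x<-.056)|(x>.018)&(x<.044))&(abs(y)<.025)
    return np.where(v,np.minimum(.0408+abs(y),.059),z)
def loc(p,P):
    c,s=np.cos(p[2]),np.sin(p[2]);d=P[:,:2]-p[:2];return d@np.array([c,s]),d@np.array([-s,c])
for n in C:
    P=cloud(C[n]).reshape(-1,3);p=np.array([.5827,.1133,np.radians(-12.5)])
    P=P[np.hypot(P[:,0]-p[0],P[:,1]-p[1])<.15]
    # V flanks: symmetric fit; base outline: area edges
    for it in range(6):
        x,y=loc(p,P)
        m=((x>-.071)&(x<-.059)|(x>.021)&(x<.032))&(abs(y)<.016)&(abs(P[:,2]-.0408-abs(y))<.008)
        r=least_squares(lambda q:(lambda xy:P[m,2]-.0408-q[2]-abs(xy[1]))(loc(np.array([p[0]-q[0]*np.sin(p[2]),p[1]+q[0]*np.cos(p[2]),p[2]+q[1]]),P[m])),[0,0,0],loss="soft_l1",f_scale=.001)
        p=np.array([p[0]-r.x[0]*np.sin(p[2]),p[1]+r.x[0]*np.cos(p[2]),p[2]+r.x[1]])
    x,y=loc(p,P);z=P[:,2]
    br=(z>.094)&(z<.112)&(abs(y)<.035)&(x>.03)&(x<.075)
    print(n,m.sum(),p[:2].round(4),np.degrees(p[2]).round(2),"dz",r.x[2].round(4),"rms",np.sqrt(2*r.cost/m.sum()).round(4))
    print(" bridge x",np.percentile(x[br],[1,50,99]).round(4),"y",np.percentile(y[br],[1,99]).round(4),"z",np.median(z[br]).round(4))
    b=(abs(z-.012)<.003)&(abs(y)<.03);print(" base x min",np.percentile(x[b],.5).round(4))
    b=(abs(z-.012)<.003)&(abs(x+.02)<.03)&(abs(y)<.045);print(" base y",np.percentile(y[b],[1,99]).round(4))
    s=(z>.045)&(z<.1)&(x>.063)&(x<.11)&(abs(y)<.02);print(" behind bridge x",np.sort(x[s])[::max(1,s.sum()//12)].round(3),z[s][np.argsort(x[s])][::max(1,s.sum()//12)].round(3))
E
python3 jig.py
python3 - <<'E'
from h import *
c=env.read_camera("wrist");W=cloud(c);cv2.imwrite("pics/w1.png",c["img"][:,:,::-1])
s=env.sense();print(s["time_s"],s["ee_pos"],s["tool_rot"],s["ft_force"])
P=W.reshape(-1,3);m=(P[:,2]>.045)&(P[:,2]<.07)&(abs(P[:,0]-.487)<.12)&(abs(P[:,1]+.147)<.06);Q=P[m]
print(m.sum(),Q.mean(0) if m.sum() else"",cv2.minAreaRect(Q[:,:2].astype(np.float32)*1000) if m.sum()>5 else "")
E
```

```text
top 122 [0.5827 0.1133] -12.63 dz 0.0007 rms 0.0014
 bridge x [0.0443 0.051  0.0605] y [-0.029   0.0277] z 0.1024
 base x min -0.0775
 base y [-0.0347  0.0341]
 behind bridge x [0.072 0.074 0.077 0.079 0.084 0.087 0.087 0.088 0.089 0.092 0.093 0.101
 0.109] [0.075 0.081 0.082 0.08  0.056 0.066 0.073 0.068 0.081 0.08  0.077 0.068
 0.059]
side 131 [0.5827 0.1133] -12.79 dz -0.0001 rms 0.0013
 bridge x [0.0422 0.0476 0.0607] y [-0.0275  0.0298] z 0.1013
 base x min -0.0793
 base y [-0.0327  0.0355]
 behind bridge x [0.063 0.071 0.08  0.086 0.087 0.088 0.089 0.091 0.092 0.095 0.107 0.109
 0.11 ] [0.048 0.06  0.058 0.075 0.078 0.076 0.077 0.076 0.074 0.076 0.072 0.07
 0.073]
2.15 [ 0.50710772 -0.1383926   0.16307338] [-1.94273676e-03  9.98501489e-01  5.46900583e-02  1.58550367e-05] [ 1.44283836  3.78582354 -0.47046609]
5632 [ 0.50093029 -0.1459506   0.05240015] ((485.8324890136719, -147.4836883544922), (156.33941650390625, 28.813430786132812), 5.800570011138916)
```

Call:
step_arm(moves="0 0 -0.55 0;0.04 -0.04 -0.55 0;0 0 -0.55 0;0 0 -0.55 0;0 0 -0.55 0;0 0 -0.55 0;0 0 -0.55 0;0 0 -0.5 0;0 0 -0.4 0;0 0 -0.3 0")

```text
time_s: 3.15
ee_pos: [0.5061, -0.1458, 0.0373]
tool_rot: [-0.0, 0.999, 0.051, -0.0]
ft_force: [-0.1, 0.1, 0.5]
width: 0.0869
grasp_force: 0.0
```

Call:
step_arm(moves="0 0 0 0;0 0 0 0;0 0 0 0;0 0 0 0;0 0 0 0;0 0 0 0;0 0 0 0;0 0 0 0;0 0 0 0;0 0 0 0", gripper=1, squeeze=30)

```text
time_s: 4.15
ee_pos: [0.5064, -0.1468, 0.0384]
tool_rot: [0.001, 0.999, 0.051, 0.0]
ft_force: [0.9, -2.7, -0.5]
width: 0.0292
grasp_force: 30.0
```

Call:
step_arm(moves="0 0 0.3 0;0 0 0.5 0;0 0 0.5 0;0 0 0.5 0;0 0 0.5 0;0 0 0.5 0;0 0 0.5 0;0 0 0.5 0;0 0.3 0.2 0;0 0.6 0 0")

```text
time_s: 5.15
ee_pos: [0.5067, -0.1238, 0.1392]
tool_rot: [0.0, 0.999, 0.05, 0.001]
ft_force: [0.5, 0.1, -1.7]
width: 0.0295
grasp_force: 30.0
```

Call:
step_arm(moves="0.23 1 0 -0.27;0.23 1 0 -0.27;0.23 1 0 -0.27;0.23 1 0 -0.27;0.23 1 0 -0.27;0.23 1 0 -0.27;0.23 1 0 -0.27;0.25 1 0 -0.263;0 1 0 0;0 0.74 0 0")

```text
time_s: 6.15
ee_pos: [0.5514, 0.1238, 0.1375]
tool_rot: [-0.0, 0.994, -0.108, -0.001]
ft_force: [0.3, 0.2, -2.5]
width: 0.0292
grasp_force: 30.0
```

```bash
cat > bar.py <<'E'
from h import *
import sys
J=np.array([.5827,.1133]);a=np.radians(-12.7);R=np.array([[np.cos(a),np.sin(a)],[-np.sin(a),np.cos(a)]])
tag=sys.argv[1]
for n in sys.argv[2:]:
    c=env.read_camera(n);P=cloud(c).reshape(-1,3);cv2.imwrite(f"pics/{n}{tag}.png",c["img"][:,:,::-1]);np.savez(f"{n}{tag}.npz",**c)
    L=(P[:,:2]-J)@R.T;I=c["img"].reshape(-1,3).astype(int)
    lo,hi=float(env.sense()["ee_pos"][2])+.006,float(env.sense()["ee_pos"][2])+.022
    m=(abs(L[:,1])<.025)&(L[:,0]>-.16)&(L[:,0]<.04)&(P[:,2]>lo)&(P[:,2]<hi)
    Q=L[m];Z=P[m,2]
    if len(Q)<20: print(n,"few",len(Q));continue
    for x0,x1 in((-.14,-.11),(-.11,-.08),(-.08,-.05),(-.05,-.02),(-.02,.01),(.01,.04)):
        k=(Q[:,0]>x0)&(Q[:,0]<x1)
        if k.sum()>8: print(n,x0,k.sum(),"y",np.percentile(Q[k,1],[2,98]).round(4),"z",np.percentile(Z[k],95).round(4))
    print(n,"x ends",np.percentile(Q[:,0],[.5,99.5]).round(4))
s=env.sense();print(s["time_s"],s["ee_pos"].round(4),s["tool_rot"].round(4),s["ft_force"].round(2),"tcp in jig",(R@(s["ee_pos"][:2]-J)).round(4))
E
python3 bar.py A side top wrist
```

```text
side -0.14 167 y [-0.0066  0.018 ] z 0.1537
side -0.11 191 y [-0.006   0.0184] z 0.1541
side -0.08 179 y [-0.006   0.0184] z 0.1544
side -0.05 170 y [-0.0194  0.0218] z 0.158
side x ends [-0.1313 -0.0244]
top few 0
wrist -0.08 432 y [-0.0077  0.0199] z 0.1539
wrist -0.05 2380 y [-0.0163  0.0218] z 0.1545
wrist -0.02 5055 y [-0.0072  0.0197] z 0.1547
wrist 0.01 2807 y [-0.007  0.02 ] z 0.1548
wrist x ends [-0.0543  0.024 ]
6.3 [0.5514 0.1229 0.1376] [-1.000e-04  9.942e-01 -1.075e-01 -1.000e-03] [ 0.18 -1.05 -2.68] tcp in jig [-0.0326  0.0025]
```

Call:
step_arm(moves="0 0 -0.3 0;0 0 -0.3 0;0 0 -0.3 0;0 0 -0.3 0;0 0 0 0;0 0 0 0;0 0 0 0;0 0 0 0;0 0 0 0;0 0 0 0")

```text
time_s: 7.3
ee_pos: [0.5529, 0.1202, 0.1085]
tool_rot: [-0.0, 0.994, -0.11, 0.0]
ft_force: [0.4, 0.3, -3.1]
width: 0.0294
grasp_force: 30.0
```

```bash
cat >> bar.py <<'E'
from scipy.optimize import least_squares
def cyl(n):
    c=dict(np.load(f"{n}{tag}.npz"));P=cloud(c).reshape(-1,3);L=(P[:,:2]-J)@R.T;t=R@(s["ee_pos"][:2]-J);z0=s["ee_pos"][2]+.0016
    sel=lambda q:(L[:,0]>-.125)&(L[:,0]<.02)&(abs(L[:,0]-t[0])>.02)&(abs(np.hypot(L[:,1]-q[0]-q[1]*(L[:,0]+.03),P[:,2]-q[2]-q[3]*(L[:,0]+.03))-.015)<q[4])
    q=np.array([t[1],0,z0,0,.006])
    for i in range(5):
        m=sel(q);x,y,z=L[m,0]+.03,L[m,1],P[m,2]
        r=least_squares(lambda p:np.hypot(y-p[0]-p[1]*x,z-p[2]-p[3]*x)-.015,q[:4],loss="soft_l1",f_scale=.001);q[:4]=r.x;q[4]=.004
    print(n,"cyl y,yaw(deg),z,pitch(deg) at x=-.03:",(q[0]*1e3).round(2),np.degrees(q[1]).round(2),(q[2]*1e3).round(2),np.degrees(q[3]).round(2),m.sum())
for n in sys.argv[2:]: cyl(n)
E
python3 bar.py B wrist side top
```

```text
wrist -0.08 120 y [-0.0127  0.0152] z 0.1218
wrist -0.05 2240 y [-0.0175  0.0206] z 0.1254
wrist -0.02 5119 y [-0.0131  0.0151] z 0.1256
wrist 0.01 3328 y [-0.0123  0.0146] z 0.1258
wrist x ends [-0.0514  0.0268]
side -0.14 141 y [-0.0087  0.0149] z 0.1246
side -0.11 180 y [-0.0093  0.0152] z 0.125
side -0.08 177 y [-0.0098  0.0157] z 0.1251
side -0.05 182 y [-0.0225  0.024 ] z 0.1291
side x ends [-0.1288 -0.0222]
top few 0
7.45 [0.5528 0.1201 0.1084] [-0.000e+00  9.939e-01 -1.099e-01  1.000e-04] [ 1.2   0.11 -2.38] tcp in jig [-0.0306  0.0001]
wrist cyl y,yaw(deg),z,pitch(deg) at x=-.03: 1.18 -0.02 109.85 0.63 5580
side cyl y,yaw(deg),z,pitch(deg) at x=-.03: 1.19 -0.1 109.84 0.56 535
top cyl y,yaw(deg),z,pitch(deg) at x=-.03: 0.11 0.0 110.02 0.0 0
```

View pics/wristB.png

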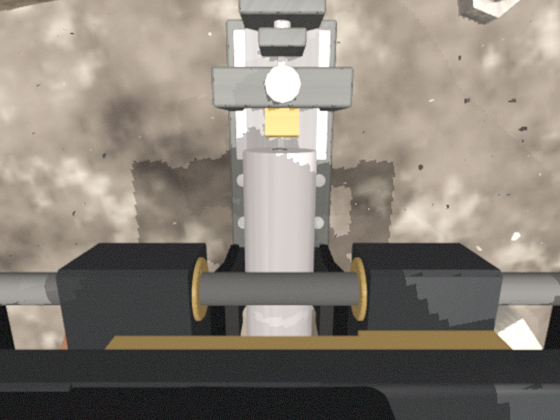

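The wrist picture shows the bar at columns 245–315, in line with the jig and the shoe (282,120). Its leading end is at row 150, short of the shoe. Now I'll lower it.

Call:
step_arm(moves="0 0 -0.2 0;0 0 -0.3 0;0 0 -0.3 0;0 0 -0.3 0;0 0 -0.25 0;0 0 -0.2 0;0 0 -0.15 0;0 0 -0.12 0;0 0 -0.1 0;0 0 0 0")

```text
time_s: 8.45
ee_pos: [0.5529, 0.1197, 0.061]
tool_rot: [0.0, 0.994, -0.11, 0.0]
ft_force: [-1.8, -1.6, 1.7]
width: 0.0289
grasp_force: 30.0
```

```bash
python3 bar.py C wrist side
```

```text
wrist -0.08 99 y [-0.0134  0.0147] z 0.074
wrist -0.05 2258 y [-0.0175  0.0194] z 0.078
wrist -0.02 5092 y [-0.0137  0.0147] z 0.0778
wrist 0.01 3846 y [-0.0125  0.0139] z 0.0825
wrist x ends [-0.051   0.0394]
side -0.14 140 y [-0.0103  0.0152] z 0.0783
side -0.11 177 y [-0.0095  0.0154] z 0.0783
side -0.08 162 y [-0.0095  0.0148] z 0.0782
side -0.05 153 y [-0.0233  0.0236] z 0.0808
side x ends [-0.1287 -0.0262]
8.55 [0.5529 0.1197 0.061 ] [ 3.000e-04  9.939e-01 -1.100e-01  2.000e-04] [-1.95 -2.25  3.87] tcp in jig [-0.0304 -0.0003]
wrist cyl y,yaw(deg),z,pitch(deg) at x=-.03: 0.65 0.03 62.1 0.45 5768
side cyl y,yaw(deg),z,pitch(deg) at x=-.03: 1.85 1.0 61.61 -0.68 527
```

Call:
step_arm(moves="0 0 0 0;0 0 0 0;0 0 0 0;0 0 0 0;0 0 0.2 0;0 0 0.4 0;0 0 0.5 0;0 0 0.6 0;0 0 0.6 0;0 0 0.5 0", gripper=0)

```text
time_s: 9.55
ee_pos: [0.5534, 0.1203, 0.1324]
tool_rot: [-0.0, 0.994, -0.11, 0.001]
ft_force: [-0.2, -0.5, 0.0]
width: 0.0866
grasp_force: 0.0
```

```bash
sed 's/s\["ee_pos"\]\[2\]+.0016/.062/; s/float(env.sense()\["ee_pos"\]\[2\])/.062/g' bar.py > bar2.py; python3 bar2.py D side wrist top
```

```text
side -0.14 127 y [-0.0107  0.0136] z 0.0775
side -0.11 161 y [-0.011   0.0136] z 0.0775
side -0.08 164 y [-0.0099  0.0137] z 0.0777
side -0.05 150 y [-0.0101  0.0137] z 0.0781
side -0.02 140 y [-0.011   0.0139] z 0.0776
side 0.01 61 y [-0.0108  0.012 ] z 0.0777
side x ends [-0.1287  0.0262]
wrist -0.11 928 y [-0.0128  0.0132] z 0.0774
wrist -0.08 370 y [-0.0122  0.0129] z 0.0775
wrist -0.05 1947 y [-0.0126  0.0133] z 0.0775
wrist -0.02 2148 y [-0.0126  0.0131] z 0.0775
wrist 0.01 1729 y [-0.0122  0.0128] z 0.0834
wrist x ends [-0.0973  0.0391]
top few 0
9.7 [0.5535 0.1203 0.1317] [-4.000e-04  9.939e-01 -1.099e-01  1.300e-03] [-0.12 -0.49 -0.96] tcp in jig [-0.03    0.0004]
side cyl y,yaw(deg),z,pitch(deg) at x=-.03: 0.12 -0.14 61.76 0.05 693
wrist cyl y,yaw(deg),z,pitch(deg) at x=-.03: 0.23 0.0 61.89 -0.01 3886
top cyl y,yaw(deg),z,pitch(deg) at x=-.03: 0.43 0.0 62.0 0.0 0
```

The bar is seated: y 0.2 mm, z 61.9 mm, yaw 0°, ends at jig x -129 and 26. Next I move behind its trailing end with the gripper shut.

Call:
step_arm(moves="-0.5 0.11 0 0;-0.5 0.11 0 0;-0.5 0.11 0 0;-0.5 0.11 0 0;-0.5 0.11 0 0;-0.5 0.11 0 0;-0.5 0.11 0 0;-0.5 0.11 0 0;-0.5 0.1 0 0;-0.27 0.06 0 0", gripper=1)

```text
time_s: 10.7
ee_pos: [0.4321, 0.1464, 0.1303]
tool_rot: [0.0, 0.994, -0.109, -0.0]
ft_force: [0.7, 0.4, 0.3]
width: 0.0154
grasp_force: 0.0
```

Call:
step_arm(moves="0 0 0 0;0 0 0 0;0 0 -0.3 0;0 0 -0.4 0;0 0 -0.4 0;0 0 -0.4 0;0 0 -0.4 0;0 0 -0.4 0;0 0 -0.3 0;0 0 -0.14 0")

```text
time_s: 11.7
ee_pos: [0.4331, 0.146, 0.0608]
tool_rot: [0.0, 0.994, -0.11, -0.001]
ft_force: [-0.3, -0.8, -0.2]
width: 0.0004
grasp_force: 0.0
```

```bash
python3 bar2.py E side
```

```text
side -0.08 68 y [-0.0046  0.0139] z 0.0775
side -0.05 146 y [-0.0109  0.0138] z 0.078
side -0.02 144 y [-0.0101  0.0133] z 0.0777
side 0.01 107 y [-0.0095  0.0145] z 0.0832
side x ends [-0.0691  0.0388]
11.75 [0.433  0.146  0.0608] [ 4.000e-04  9.940e-01 -1.098e-01 -7.000e-04] [ 0.45 -0.5  -0.36] tcp in jig [-0.1532 -0.001 ]
side cyl y,yaw(deg),z,pitch(deg) at x=-.03: 0.13 0.26 61.88 -0.17 508
```

View pics/sideE.png

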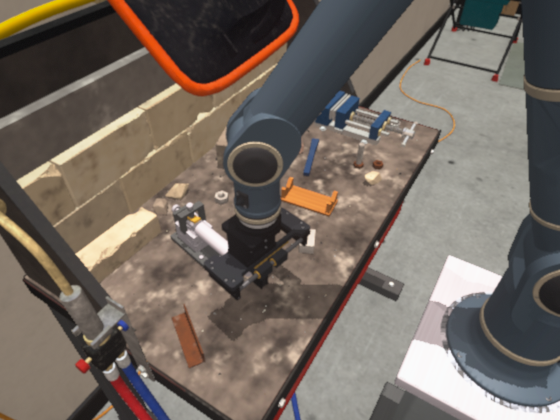

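Call:
step_arm(moves="0.08 0.02 0 0;0.08 -0.018 0 0;0.08 -0.018 0 0;0.08 -0.018 0 0;0.08 -0.018 0 0;0.08 -0.018 0 0;0.08 -0.018 0 0;0.08 -0.018 0 0;0.08 -0.018 0 0;0.08 -0.018 0 0")

```text
time_s: 12.75
ee_pos: [0.4514, 0.1428, 0.0614]
tool_rot: [0.001, 0.994, -0.109, -0.002]
ft_force: [-6.3, 2.1, 3.0]
width: 0.0005
grasp_force: 3.0
```

```bash
cat > st.py <<'E'
from h import *
J=np.array([.5827,.1133]);a=np.radians(-12.7);R=np.array([[np.cos(a),np.sin(a)],[-np.sin(a),np.cos(a)]])
s=env.sense();f=s["ft_force"];print(s["time_s"],"tcp jig",(R@(s["ee_pos"][:2]-J)*1e3).round(2),"z",s["ee_pos"][2].round(4),"f",(R@f[:2]).round(2),f[2].round(2))
E
python3 st.py
```

```text
12.75 tcp jig [-134.6    -0.14] z 0.0614 f [-6.57  0.65] 3.03
```

Call:
step_arm(moves="0.08 -0.018 0 0;0.08 -0.018 0 0;0.08 -0.018 0 0;0.08 -0.018 0 0;0.08 -0.018 0 0;0.08 -0.018 0 0;0.08 -0.018 0 0;0.08 -0.018 0 0;0.08 -0.018 0 0;0.08 -0.018 0 0")

```text
time_s: 13.75
ee_pos: [0.4598, 0.1405, 0.0601]
tool_rot: [0.003, 0.994, -0.107, -0.013]
ft_force: [-31.0, 8.5, 22.6]
width: 0.0003
grasp_force: 16.0
```

```bash
python3 st.py; python3 bar2.py F side
```

```text
13.75 tcp jig [-125.89   -0.44] z 0.0601 f [-32.11   1.45] 22.58
side -0.14 26 y [-0.0089  0.012 ] z 0.0745
side -0.05 48 y [0.0008 0.0148] z 0.0791
side -0.02 143 y [-0.0087  0.0146] z 0.0789
side 0.01 146 y [-0.0096  0.0154] z 0.081
side x ends [-0.1364  0.0388]
13.8 [0.46   0.1405 0.0602] [ 0.0032  0.9941 -0.1074 -0.0127] [-29.19   7.91  20.07] tcp in jig [-0.1257 -0.0004]
side cyl y,yaw(deg),z,pitch(deg) at x=-.03: 0.23 0.88 62.88 1.25 313
```

The push jammed: the fingers dragged the trailing end down with 22 N and tipped the nose up. I'll back off, check the bar, and push it gripped in the gap between the V-supports instead.

Call:
step_arm(moves="-0.2 0.045 0 0;-0.2 0.045 0 0;-0.2 0.045 0 0;-0.2 0.045 0 0;-0.2 0.045 0 0;-0.2 0.045 0 0;-0.2 0.045 0 0;-0.2 0.045 0.3 0;0 0 0.6 0;0 0 0.6 0")

```text
time_s: 14.8
ee_pos: [0.4331, 0.1472, 0.1]
tool_rot: [0.0, 0.994, -0.11, -0.0]
ft_force: [0.3, 0.5, -0.7]
width: -0.0001
grasp_force: 0.0
```

Call:
step_arm(moves="0 0 0.6 0;0 0 0.6 0;0.3 -0.066 0.1 0;0.5 -0.11 0 0;0.5 -0.11 0 0;0.5 -0.11 0 0;0.5 -0.11 0 0;0.5 -0.11 0 0;0.5 -0.11 0 0;0.4 -0.088 0 0", gripper=0)

```text
time_s: 15.8
ee_pos: [0.5273, 0.1263, 0.1316]
tool_rot: [0.0, 0.994, -0.11, -0.0]
ft_force: [-0.4, 0.1, -0.4]
width: 0.0724
grasp_force: 0.0
```

```bash
python3 st.py; python3 bar2.py G side wrist
```

```text
15.8 tcp jig [-56.93   0.55] z 0.1316 f [-0.42 -0.03] -0.45
side -0.14 43 y [-0.0105  0.0126] z 0.0773
side -0.11 166 y [-0.0109  0.0135] z 0.0778
side -0.08 163 y [-0.0103  0.0138] z 0.0778
side -0.05 139 y [-0.0107  0.0135] z 0.0779
side -0.02 37 y [-0.0109  0.0048] z 0.0779
side x ends [-0.1144 -0.0014]
wrist -0.14 234 y [-0.0125  0.0126] z 0.0772
wrist -0.11 572 y [-0.0121  0.0125] z 0.0775
wrist -0.08 1733 y [-0.0125  0.0132] z 0.0773
wrist -0.05 2170 y [-0.0125  0.013 ] z 0.0775
wrist -0.02 2397 y [-0.0125  0.0131] z 0.0775
wrist 0.01 2543 y [-0.0124  0.0132] z 0.0833
wrist x ends [-0.1135  0.0395]
15.9 [0.5276 0.1262 0.1317] [-1.000e-04  9.939e-01 -1.106e-01  4.000e-04] [-1.19  0.03 -0.07] tcp in jig [-0.0566  0.0005]
side cyl y,yaw(deg),z,pitch(deg) at x=-.03: 0.36 0.41 61.81 -0.09 434
wrist cyl y,yaw(deg),z,pitch(deg) at x=-.03: 0.27 0.14 61.94 0.07 5759
```

View pics/wristG.png

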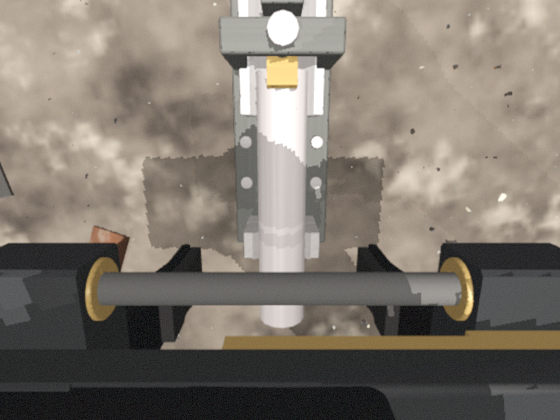

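Call:
step_arm(moves="0.3 -0.07 0 0;0.3 -0.07 -0.2 0;0.23 -0.07 -0.3 0;0 0 -0.4 0;0 0 -0.4 0;0 0 -0.4 0;0 0 -0.4 0;0 0 -0.4 0;0 0 -0.27 0;0 0 -0.11 0")

```text
time_s: 16.9
ee_pos: [0.5463, 0.1214, 0.0589]
tool_rot: [0.0, 0.994, -0.11, -0.001]
ft_force: [-0.6, -0.1, 0.9]
width: 0.0868
grasp_force: 0.0
```

Call:
step_arm(moves="0 0 0 0;0 0 0 0;0 0 0 0;0 0 0 0;0 0 0 0;0 0 0 0;0 0 0 0;0 0 0 0;0 0 0 0;0 0 0 0", gripper=1, squeeze=25)

```text
time_s: 17.9
ee_pos: [0.5466, 0.1205, 0.0597]
tool_rot: [0.001, 0.994, -0.11, -0.0]
ft_force: [-0.5, -2.7, 1.3]
width: 0.0296
grasp_force: 25.0
```

```bash
python3 st.py
```

```text
17.9 tcp jig [-36.83  -0.92] z 0.0597 f [ 0.13 -2.72] 1.27
```

Call:
step_arm(moves="0.03 -0.028 0 0;0.039 -0.029 0 0;0.039 -0.009 0 0;0.039 -0.009 0 0;0.039 -0.009 0 0;0.039 -0.009 0 0;0.039 -0.009 0 0;0.039 -0.009 0 0;0.039 -0.009 0 0;0.039 -0.009 0 0")

```text
time_s: 18.9
ee_pos: [0.5469, 0.1204, 0.0595]
tool_rot: [0.002, 0.994, -0.109, -0.01]
ft_force: [-24.4, 1.8, 22.3]
width: 0.0295
grasp_force: 25.1
```

```bash
python3 st.py
```

```text
18.9 tcp jig [-36.53  -0.94] z 0.0595 f [-24.16  -3.59] 22.34
```

Call:
step_arm(moves="0 0 0.02 0;0 0 0.02 0;0 0 0 0;0 0 0 0;0 0 0 0;0 0 0 0;0 0 0 0;0 0 0 0;0 0 0 0;0 0 0 0")

```text
time_s: 19.9
ee_pos: [0.5476, 0.1202, 0.0596]
tool_rot: [0.002, 0.994, -0.109, -0.009]
ft_force: [-18.9, 2.8, 11.8]
width: 0.0293
grasp_force: 25.0
```

```bash
python3 st.py
```

```text
19.9 tcp jig [-35.81  -0.96] z 0.0596 f [-19.05  -1.41] 11.79
```

Call:
step_arm(moves="0 0 0.02 0;0 0 0.02 0;0 0 0.01 0;0 0 0 0;0 0 0 0;0 0 0 0;0 0 0 0;0 0 0 0;0 0 0 0;0 0 0 0")

```text
time_s: 20.9
ee_pos: [0.5528, 0.119, 0.0603]
tool_rot: [0.0, 0.994, -0.109, -0.004]
ft_force: [-5.7, 0.1, -2.9]
width: 0.0294
grasp_force: 25.0
```

```bash
python3 st.py;python3 bar2.py H side
```

```text
20.9 tcp jig [-30.39  -0.98] z 0.0603 f [-5.54 -1.14] -2.88
side -0.11 179 y [-0.0108  0.0141] z 0.0788
side -0.08 166 y [-0.0107  0.0141] z 0.0786
side -0.05 147 y [-0.0226  0.023 ] z 0.0822
side x ends [-0.1077 -0.0229]
20.95 [0.5528 0.1191 0.0603] [ 5.000e-04  9.940e-01 -1.093e-01 -3.500e-03] [-5.07  0.02 -2.76] tcp in jig [-0.0304 -0.001 ]
side cyl y,yaw(deg),z,pitch(deg) at x=-.03: 0.87 0.79 62.07 -0.8 440
```

Call:
step_arm(moves="0.039 -0.009 -0.01 0;0.039 -0.009 -0.01 0;0.039 -0.009 0 0;0.039 -0.009 0 0;0.039 -0.009 0 0;0.039 -0.009 0 0;0.039 -0.009 0 0;0.039 -0.009 0 0;0.039 -0.009 0 0;0.039 -0.009 0 0")

```text
time_s: 21.95
ee_pos: [0.5619, 0.117, 0.0598]
tool_rot: [0.001, 0.994, -0.109, -0.004]
ft_force: [-6.9, 0.7, -1.3]
width: 0.0294
grasp_force: 25.0
```

```bash
python3 st.py
```

```text
21.95 tcp jig [-21.16  -0.95] z 0.0598 f [-6.89 -0.79] -1.32
```

Call:
step_arm(moves="0.023 -0.005 0 0;0.023 -0.005 0 0;0.023 -0.005 0 0;0.023 -0.005 0 0;0.023 -0.005 0 0;0.023 -0.005 0 0;0.023 -0.005 0 0;0.023 -0.005 0 0;0.023 -0.005 0 0;0.023 -0.005 0 0")

```text
time_s: 22.95
ee_pos: [0.5673, 0.1158, 0.0598]
tool_rot: [0.001, 0.994, -0.109, -0.005]
ft_force: [-7.6, 0.5, -0.5]
width: 0.0296
grasp_force: 25.0
```

```bash
python3 st.py
```

```text
22.95 tcp jig [-15.56  -0.95] z 0.0598 f [-7.5  -1.22] -0.48
```

Call:
step_arm(moves="0.012 -0.003 0 0;0.012 -0.003 0 0;0.012 -0.003 0 0;0.012 -0.003 0 0;0.012 -0.003 0 0;0.012 -0.003 0 0;0.012 -0.003 0 0;0.012 -0.003 0 0;0.012 -0.002 0 0;0.012 -0.002 0 0")

```text
time_s: 23.95
ee_pos: [0.5702, 0.1151, 0.0598]
tool_rot: [0.001, 0.994, -0.109, -0.005]
ft_force: [-8.5, 1.2, -0.7]
width: 0.0295
grasp_force: 25.0
```

```bash
python3 st.py
```

```text
23.95 tcp jig [-12.59  -0.97] z 0.0598 f [-8.58 -0.69] -0.66
```

Call:
step_arm(moves="0.012 -0.003 0 0;0.012 -0.003 0 0;0.012 -0.003 0 0;0.012 -0.003 0 0;0.012 -0.003 0 0;0.012 -0.003 0 0;0.012 -0.003 0 0;0.012 -0.003 0 0;0.012 -0.002 0 0;0.012 -0.002 0 0")

```text
time_s: 24.95
ee_pos: [0.5731, 0.1144, 0.0598]
tool_rot: [0.001, 0.994, -0.109, -0.005]
ft_force: [-8.6, 1.3, -0.3]
width: 0.0295
grasp_force: 25.0
```

```bash
python3 st.py
```

```text
24.95 tcp jig [-9.58 -0.99] z 0.0598 f [-8.66 -0.63] -0.31
```

Call:
step_arm(moves="0.012 -0.003 0 0;0.012 -0.003 0 0;0.012 -0.003 0 0;0.012 -0.003 0 0;0.012 -0.003 0 0;0.012 -0.003 0 0;0.012 -0.003 0 0;0.012 -0.003 0 0;0.012 -0.002 0 0;0.012 -0.002 0 0")

```text
time_s: 25.95
ee_pos: [0.5756, 0.1139, 0.0598]
tool_rot: [0.001, 0.994, -0.109, -0.005]
ft_force: [-10.7, 0.7, 1.7]
width: 0.0292
grasp_force: 25.0
```

```bash
python3 st.py
```

```text
25.95 tcp jig [-7.11 -0.98] z 0.0598 f [-10.59  -1.71] 1.66
```

Call:
step_arm(moves="0.012 -0.003 0.003 0;0.012 -0.003 0.003 0;0.012 -0.003 0.003 0;0.012 -0.003 0.003 0;0.012 -0.003 0.003 0;0.012 -0.003 0.003 0;0.012 -0.003 0 0;0 0 0 0;0 0 0 0;0 0 0 0")

```text
time_s: 26.95
ee_pos: [0.5756, 0.1139, 0.0598]
tool_rot: [0.001, 0.994, -0.109, -0.008]
ft_force: [-13.7, 2.3, 2.7]
width: 0.0291
grasp_force: 25.0
```

```bash
python3 st.py
```

```text
26.95 tcp jig [-7.07 -1.  ] z 0.0598 f [-13.9   -0.79] 2.69
```

Call:
step_arm(moves="0.012 -0.003 0.004 0;0.012 -0.003 0.004 0;0.012 -0.003 0.004 0;0.012 -0.003 0.004 0;0.012 -0.003 0.004 0;0.012 -0.003 0.004 0;0.012 -0.003 0 0;0 0 0 0;0 0 0 0;0 0 0 0")

```text
time_s: 27.95
ee_pos: [0.5756, 0.1139, 0.0598]
tool_rot: [0.001, 0.994, -0.109, -0.01]
ft_force: [-16.0, 2.2, 3.4]
width: 0.0292
grasp_force: 25.0
```

```bash
python3 st.py; python3 bar2.py K side wrist
```

```text
27.95 tcp jig [-7.03 -1.01] z 0.0598 f [-16.12  -1.41] 3.43
side -0.11 44 y [-0.0093  0.0124] z 0.0774
side -0.08 158 y [-0.0107  0.0135] z 0.0774
side -0.05 152 y [-0.0106  0.0135] z 0.0777
side -0.02 127 y [-0.0233  0.0241] z 0.0821
side x ends [-0.085  -0.0002]
wrist -0.05 783 y [-0.0129  0.013 ] z 0.0772
wrist -0.02 2412 y [-0.0221  0.0221] z 0.0775
wrist 0.01 3576 y [-0.0127  0.013 ] z 0.0774
wrist x ends [-0.0274  0.038 ]
28.05 [0.5756 0.1139 0.0598] [ 0.0013  0.994  -0.1087 -0.0096] [-16.36   3.87   4.29] tcp in jig [-0.0071 -0.001 ]
side cyl y,yaw(deg),z,pitch(deg) at x=-.03: 0.11 -0.41 61.74 0.33 419
wrist cyl y,yaw(deg),z,pitch(deg) at x=-.03: 0.08 0.04 61.44 0.48 1338
```

Call:
step_arm(moves="0.012 -0.003 0.003 0;0.012 -0.003 0.003 0;0.012 -0.003 0.003 0;0.012 -0.003 0.003 0;0 0 0 0;0 0 0 0;0 0 0 0;0 0 0 0;0 0 0 0;0 0 0 0")

```text
time_s: 29.05
ee_pos: [0.5756, 0.1139, 0.0598]
tool_rot: [0.001, 0.994, -0.109, -0.011]
ft_force: [-18.9, 2.5, 4.3]
width: 0.0291
grasp_force: 25.0
```

Call:
step_arm(moves="-0.025 0.006 -0.012 0;-0.025 0.006 -0.012 0;-0.025 0.006 -0.012 0;-0.025 0.006 -0.012 0;-0.025 0.006 -0.012 0;-0.025 0.006 -0.012 0;-0.025 0.006 -0.01 0;0 0 0 0;0 0 0 0;0 0 0 0")

```text
time_s: 30.05
ee_pos: [0.5756, 0.1139, 0.0597]
tool_rot: [0.001, 0.994, -0.109, -0.006]
ft_force: [-13.9, 1.1, 6.5]
width: 0.0292
grasp_force: 25.0
```

```bash
python3 st.py
```

```text
30.05 tcp jig [-7.08 -0.98] z 0.0597 f [-13.81  -2.01] 6.5
```

Call:
step_arm(moves="-0.025 0.006 0 0;-0.025 0.006 0 0;-0.025 0.006 0 0;-0.025 0.006 0 0;-0.025 0.006 0 0;-0.025 0.006 0 0;0 0 0 0;0 0 0 0;0 0 0 0;0 0 0 0")

```text
time_s: 31.05
ee_pos: [0.5755, 0.114, 0.0598]
tool_rot: [0.0, 0.994, -0.109, -0.003]
ft_force: [-6.2, 0.6, 0.4]
width: 0.0297
grasp_force: 25.0
```

Call:
step_arm(moves="0 0 0 0;0 0 0 0;0 0 0 0;0 0 0 0;0 0 0 0;0 0 0.2 0;0 0 0.4 0;0 0 0.5 0;0 0 0.6 0;0 0 0.6 0", gripper=0)

```text
time_s: 32.05
ee_pos: [0.5784, 0.1134, 0.1203]
tool_rot: [-0.0, 0.994, -0.11, 0.001]
ft_force: [0.4, 0.3, 0.3]
width: 0.0865
grasp_force: 0.0
```

```bash
python3 st.py; python3 bar2.py M side wrist
```

```text
32.05 tcp jig [-4.16 -0.89] z 0.1203 f [0.31 0.33] 0.31
side -0.11 48 y [-0.0098  0.0128] z 0.078
side -0.08 158 y [-0.011   0.0138] z 0.0778
side -0.05 152 y [-0.0105  0.0138] z 0.0779
side -0.02 144 y [-0.0105  0.0137] z 0.0781
side 0.01 131 y [-0.011   0.0136] z 0.082
side x ends [-0.0848  0.039 ]
wrist -0.08 806 y [-0.0126  0.0135] z 0.0773
wrist -0.05 518 y [-0.0124  0.0131] z 0.0774
wrist -0.02 2130 y [-0.0126  0.013 ] z 0.0775
wrist 0.01 1873 y [-0.0127  0.0131] z 0.0776
wrist x ends [-0.064   0.0394]
32.15 [0.58   0.1138 0.1216] [-0.001   0.9939 -0.1099  0.0028] [ 0.03  0.44 -0.69] tcp in jig [-0.0028 -0.0001]
side cyl y,yaw(deg),z,pitch(deg) at x=-.03: 0.49 0.17 61.62 -0.36 468
wrist cyl y,yaw(deg),z,pitch(deg) at x=-.03: 0.19 -0.1 61.81 0.01 1962
```

View pics/wristM.png

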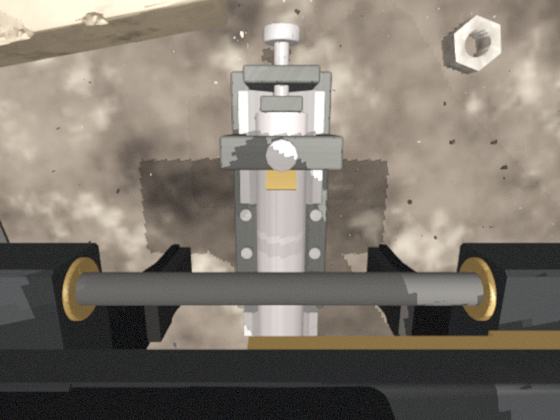

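The wrist picture shows the bar through the bridge with its end (282,112) up against the stop plate (282,103). The bar is seated at y 0.2 mm, z 61.8 mm and the gripper is clear. I'll raise a little and hand in.

Call:
step_arm(moves="0 0 0.4 0;0 0 0.4 0;0 0 0.4 0;0 0 0.2 0;0 0 0 0;0 0 0 0;0 0 0 0;0 0 0 0;0 0 0 0;0 0 0 0")

```text
time_s: 33.15
ee_pos: [0.578, 0.1132, 0.1531]
tool_rot: [0.0, 0.994, -0.11, -0.0]
ft_force: [-0.2, -0.2, 0.0]
width: 0.0871
grasp_force: 0.0
```

```bash
python3 st.py; python3 -c "
from station import env
print(env.job_done())"
```

```text
33.15 tcp jig [-4.56 -1.08] z 0.1531 f [-0.14 -0.26] 0.03
the job is handed in; nothing more can be done
None
```

The bar lies in both V-supports, was pressed on the back stop with about 10 N beyond drag and released, and the job was handed in at 33 s; no verdict came back, and an earlier push on the bar's end jammed at 32 N on the wrist, so I backed off and pushed it gripped instead.

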